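# Load three mounts on the curing lamp and hold its shutter open

### The job

Stand three of the five amber specimen mounts from the steel tray gently on the curing lamp's glass window, upright and wholly on the glass, and leave the other two in the tray. Only then pull the lamp's spring-closed shutter out by its bar handle until the middle of the red band across it is level with the edge of the housing, and keep it there for the exposure: finish while still holding the bar. Leave the two yellow-capped vials and the timer standing where they are.

Things in the scene. Friction and masses are not known exactly. Their poses are not given: they have to be found in the camera images.
- mount1_c (a point): amber resin specimen mount, a solid upright disc 30 mm across and 25 mm high with a small metal specimen showing in its top, about 30 g. This point is its centre, 12.5 mm above its underside. The five mounts are alike and stand in the tray in one row along the tray's x, about 46 mm apart (centres at least 36 mm)
- mount2_c (a point): another amber resin specimen mount, same size and same centre point as mount 1
- mount3_c (a point): another amber resin specimen mount, same size and same centre point as mount 1
- mount4_c (a point): another amber resin specimen mount, same size and same centre point as mount 1
- mount5_c (a point): another amber resin specimen mount, same size and same centre point as mount 1
- tray: flat steel tray, 260 mm (its x) by 136 mm (its y), floor 3 mm thick, rim 10 mm high and 2 mm thick; fixed to the bench. Origin at the centre of its underside, z up
- lamp: fixed curing lamp shining up through its window: white box, x from -95 to +95 mm, y from -82.5 to +150 mm, flat top 90 mm above the bench. Origin on the bench below the centre of the glass window, z up. The clear window, flush in a grey frame, is 130 mm (along x) by 75 mm (along y): room for three mounts in a row along x. The shutter comes out at the side y = -82.5 mm, towards -y
- shutter (a joint): how far the shutter is out, m: 0 = shut, 0.085 = middle of its red band level with the housing's edge (window fully open), 0.105 = end stop (window partly shaded again). Dark steel blade below the glass with a 12 mm wide red band across it, seen through the window when shut. A spring pulls it shut: 3 N when shut, 7 N at the mark
- shutter_bar (a point): centre of the shutter's handle: level black round bar 14 mm thick along the lamp's x, 82 mm above the bench, carried at its ends by two flat rails 136 mm apart. When shut its centre is 55 mm out from the housing's side: 48 mm clear behind it, nothing below. Moves with the shutter; axes as the lamp's
- vial_a: clear specimen vial with a yellow cap, 30 mm across, 60 mm high, standing loose; not to be moved. Origin at the centre of its underside
- vial_b: orange specimen vial with a yellow cap, 30 mm across, 60 mm high, standing loose; not to be moved. Origin at the centre of its underside
- timer: small white bench timer lying flat, 60 by 75 by 22 mm, loose; not to be moved. Origin at the centre of its underside

How it is judged:
By the outcome, as a careful person would: the job done as asked, in the order asked, and still so for the second after the job is handed in, while the arm keeps its last pose, push and grip.
It also fails if it takes over 72 s, if anything falls off the work surface, if the arm or the gripper's body presses on something with over 40 N, if the wrist force passes 120 N, or if a joint passes its speed limit or range.

### The arm

A 6-joint arm with a two-finger parallel gripper is mounted at the origin on the work surface. World frame = base frame: x ahead of the robot, y to its left, z up, the work surface at z = 0. Lengths are in mm, angles in rad, forces in N, time in s.
With the tool pointing down it reaches from about 275 to 750 mm from the base axis. Payload 10.2 kg.
Tool frame: the origin (TCP) lies on the centre line of the jaws, within the pads' length; the fingertips stand 8 mm ahead of it and the grasp point (between the pads) lies 11 mm behind it; x points along the fingers, y is the direction in which the jaws open and shut, and the axes are right-handed (so a half turn about x gives the same grasp; the last joint's range is limited). The gripper opens to 85 mm and grips with 20 to 120 N. Pads are 22 mm wide; open, the fingers measure 114 mm over their backs; the gripper's body (76 mm by 85 mm) begins 54 mm behind the grasp point. The pads swing forward as they close: fully open they stand 13 mm farther back than shut.
Start: joints at [-1.456, 0.313, 1.498, -0, 1.331, -0.223], TCP at [173.979, -495.341, 213.494] pointing down, gripper open.
Joint ranges: [-2.94, 2.94], [-0.97, 2.17], [0.19, 2.56], [-1.23, 4.37], [0.02, 3.11], [-2.88, 2.88]. Speed limits (rad/s): [2.39, 2.39, 3.01, 3.14, 3.14, 3.14].

### API

Orientations are given as a unit quaternion [w, x, y, z].
In Python, from rig import ctrl, vision, workorder gives the robot as it stands. The module is installed in compiled form; this text tells all that it offers.
- The arm moves only by the shell command python3 -m jog 'ROWS' [OPENING] [FORCE]. ROWS is JSON, a list that holds one entry, the list of rows, each a list of 6 numbers: the shift along the tool's x, y, z in m, then the turn, a rotation vector about the tool's x, y, z in rad. A call has 1 to 12 rows; each row shifts and turns the commanded pose from where the row before left it, along the tool's axes as they then stand; what a row does not reach is not made up. A row lasts 1/8 s, in which the tool goes at most 62.5 mm and 10.7 degrees, less where a joint would pass 70% of its speed; a pose out of reach is approached as far as the arm can. A call is refused whole if a number of a shift passes 0.0625 or a number of a turn 0.188, either way. A call with a gripper value outside its range is refused whole. OPENING is the closure in counts, from 0 (fully open) to 255 (shut), set as the call begins (- or left out, the last holds). The fingers move at their own pace and stop on an object; FORCE is the grip in N (left out, the last holds). Time passes only in rows, so rows that do not move let the fingers close. It gives the time, the measured TCP pose, the force and the opening at its end, in the units of the state.
- ctrl.sense(): the state, without advancing time (a new reading comes with each control period).
- vision.capture(name): name is "scene" or "top"; returns a dict with "image" (384x512x3 uint8, red, green, blue), "mtx" (3x3 intrinsics, pixels), "R" (3x3) and "t" (3): a world point X has camera coordinates R X + t. Camera axes: x right, y down, z forward; pixel columns grow to the right and rows downward; lengths in mm; the calibration is good to about 2 mm. A picture is of the moment at which its call begins. There is no depth.
- workorder.finish_job(): hands the job in, once; it reports no verdict.
The state is a dict: "time_s": time; "joints": joint angles; "dq": joint speeds; "tau": joint torques, N m; "eef_pos": TCP position; "ee_rot": TCP orientation; "force": force on the tool from outside, world axes, zero at the start; "wrist_torque": the same for the moment, N m; "grip_width": opening from 0.0 (shut) to 1.0 (fully open).
Only numpy, scipy, OpenCV 4.12 (cv2) and the standard library are available. Lean on these libraries where they do the work, as an engineer would, in place of code of your own. Each camera call takes 0.05 s, during which the arm holds its last target.

## Working session

There is one attempt and no reset: what is moved stays moved. The work goes in short steps, Python scripts to look and compute and a shell command to move; the robot and the scene stay as the last step left them, time stands still between calls to the robot, and variables do not carry over. Pictures are saved under pics/ and viewed, and the job is handed in when it is done.

```bash
mkdir -p pics; ls; python3 - <<'E'
from rig import ctrl, vision
import cv2
print(ctrl.sense())
for n in("scene","top"):
    d=vision.capture(n); cv2.imwrite(f"pics/{n}0.png",cv2.cvtColor(d["image"],cv2.COLOR_RGB2BGR)); print(n,d["mtx"],d["R"],d["t"])
E
```

```text
pics
{'time_s': 0.0, 'joints': array([-1.45640905e+00,  3.13456917e-01,  1.49845045e+00, -1.23344535e-05,
        1.33105422e+00, -2.23401504e-01]), 'dq': array([ 0.00058359,  0.00058178, -0.00038106,  0.00063475, -0.00109327,
       -0.00166059]), 'tau': array([-2.33229643e-03, -4.12277842e+01, -2.59742868e+01, -3.88868166e-04,
        4.24744299e-03,  1.26949135e-05]), 'eef_pos': array([ 173.93538189, -495.03208645,  212.92654334]), 'ee_rot': array([ 0.11837689,  0.69706731,  0.1193439 , -0.69702303]), 'force': array([ 0.5968482 , -0.03581334,  0.40632165]), 'wrist_torque': array([ 0.01736319, -0.01273662, -0.03800526]), 'grip_width': 1.0034546165099774}
scene [[379.82566907   0.         255.47101154]
 [  0.         379.82566907 198.50470621]
 [  0.           0.           1.        ]] [[ 0.22520044  0.97411168 -0.01977877]
 [ 0.51253408 -0.13570603 -0.84787539]
 [-0.82860942  0.18080462 -0.5298265 ]] [ -96.39361007 -224.00310997 1274.63010229]
top [[426.33445549   0.         259.05434546]
 [  0.         426.33445549 190.81135607]
 [  0.           0.           1.        ]] [[-0.1189749  -0.99289438 -0.00239232]
 [-0.97244612  0.11701049 -0.20163603]
 [ 0.2004832  -0.02166322 -0.9794576 ]] [-7.86048315e-01  5.72361347e+02  8.01545822e+02]
```

View pics/scene0.png

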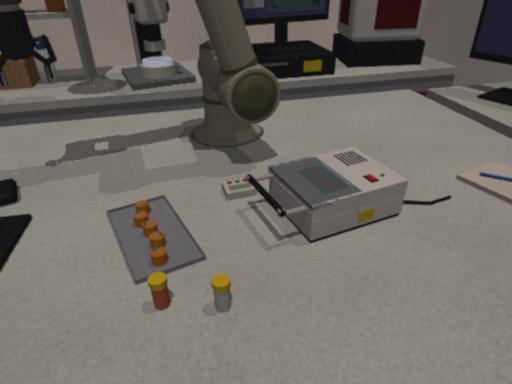

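View pics/top0.png

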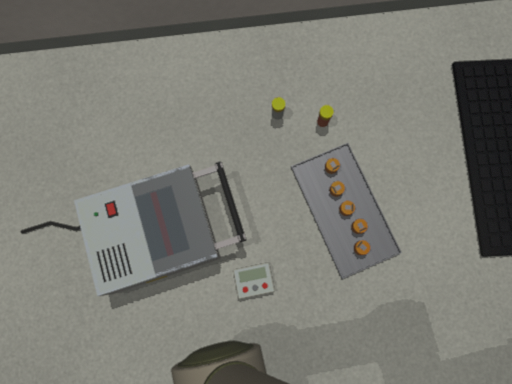

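The top view shows the lamp at (150,230), its window at (162,222) with the red band, the bar at (230,203), the timer at (254,281), the vials at (278,107) and (325,115), and the five mounts running from (333,165) to (363,247). Next I'll measure these.

```bash
cat > h.py <<'E'
import numpy as np, cv2
from rig import ctrl, vision
def ray(d,u,v,z):
    K,R,t=d["mtx"],d["R"],d["t"]
    c=-R.T@t; r=R.T@np.linalg.inv(K)@np.array([u,v,1.]); return c+r*(z-c[2])/r[2]
def proj(d,X):
    p=d["mtx"]@(d["R"]@np.array(X,float)+d["t"]); return p[:2]/p[2]
def cap(n,save=None,box=None,s=1):
    d=vision.capture(n)
    if save:
        im=d["image"]
        if box: im=im[box[1]:box[3],box[0]:box[2]]
        cv2.imwrite("pics/"+save,cv2.resize(cv2.cvtColor(im,cv2.COLOR_RGB2BGR),None,fx=s,fy=s,interpolation=cv2.INTER_CUBIC))
    return d
def blobs(m,amin=30):
    n,l,st,c=cv2.connectedComponentsWithStats(m.astype(np.uint8)); return [(c[i],st[i]) for i in range(1,n) if st[i,4]>=amin]
def amber(d):
    h=cv2.cvtColor(d["image"],cv2.COLOR_RGB2HSV); return (h[...,0]>5)&(h[...,0]<=20)&(h[...,1]>150)&(h[...,2]>90)
E
python3 - <<'E'
from h import *
d=cap("top","tz1.png",(60,80,310,300),3); e=cap("top","tz2.png",(250,80,430,290),3.0)
s=cap("scene","sz1.png",(95,130,425,320),2.4)
for n,x in(("top",d),("scene",s)):
    for c,st in blobs(amber(x),20): print(n,c.round(1),st, ray(x,*c,19 if n=="top" else 16).round(1))
E
```

```text
top [331.5 164.8] [326 159  13  13  87] [ 614.  -230.4   19. ]
top [337.4 188.1] [330 182  14  13  88] [ 562.2 -234.8   19. ]
top [346.4 207.8] [340 201  15  14 101] [ 518.4 -247.1   19. ]
top [359.1 225.5] [353 219  14  14 104] [ 478.4 -267.2   19. ]
top [362.3 247.9] [355 241  15  14 110] [ 432.1 -266.2   19. ]
scene [150.3 233. ] [134 201  32  65 637] [ 536.3 -245.7   16. ]
scene [159.5 299.4] [154 290  11  19 149] [ 725.6 -230.2   16. ]
```

View pics/tz1.png

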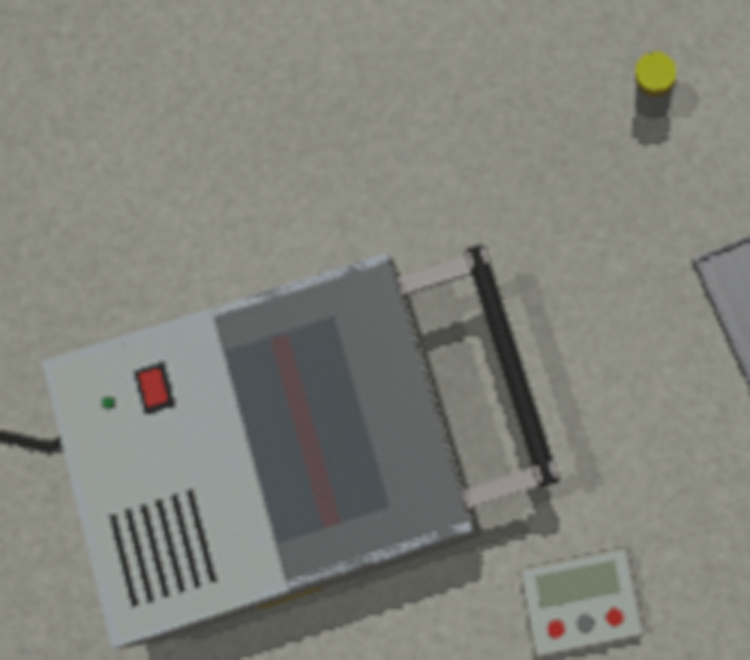

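View pics/tz2.png

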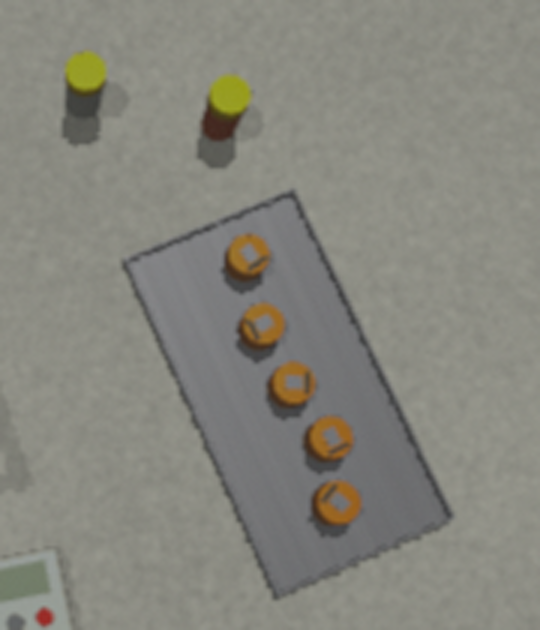

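View pics/sz1.png

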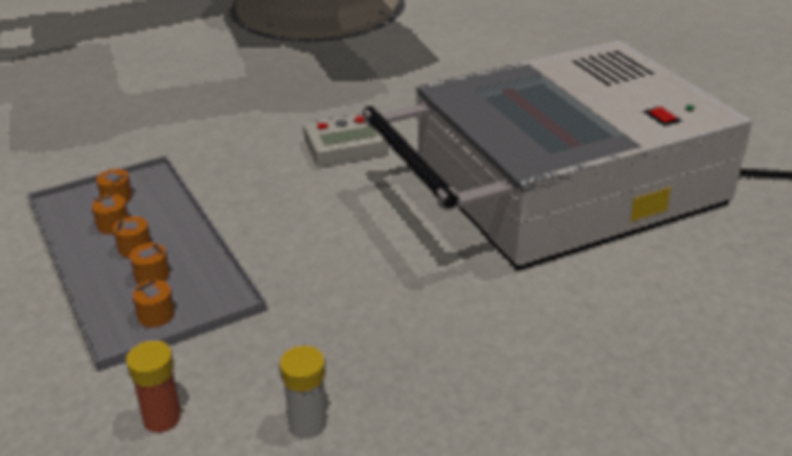

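```bash
python3 - <<'E'
from h import *
d=cap("top"); s=cap("scene")
print("cams",(-d["R"].T@d["t"]).round(),(-s["R"].T@s["t"]).round())
f=lambda u,v,z:ray(d,60+(u-1)/3,80+(v-1)/3,z)
print("window",[f(u,v,90).round(1)[:2] for u,v in((228,350),(335,318),(387,507),(280,542))], np.mean([f(u,v,90) for u,v in((228,350),(335,318),(387,507),(280,542))],0))
print("lamp top",[f(u,v,90).round(1)[:2] for u,v in((45,362),(388,260),(472,527),(115,645))])
print("bar ends z82",[f(u,v,82).round(1)[:2] for u,v in((477,252),(547,477))])
g=lambda u,v,z:ray(s,95+(u-1)/2.4,130+(v-1)/2.4,z)
print("scene bar",[g(u,v,82).round(1)[:2] for u,v in((371,114),(449,199))])
print("scene window",[g(u,v,90).round(1)[:2] for u,v in((486,97),(535,82),(609,140),(558,156))])
# mounts hull
for c,st in blobs(amber(d),20):
    m=np.zeros(d["image"].shape[:2],np.uint8); x,y,w,h,_=st
    a=amber(d)[y:y+h,x:x+w]; p=np.argwhere(a)[:,::-1].astype(np.int32)
    hull=cv2.convexHull(p+[x,y]); M=cv2.moments(hull); q=(M["m10"]/M["m00"],M["m01"]/M["m00"])
    print("mount",ray(d,*q,22).round(1)[:2], proj(s,ray(d,*q,15.5)).round(1))
# vial caps / timer
h=cv2.cvtColor(d["image"],cv2.COLOR_RGB2HSV)
for c,st in blobs((h[...,0]>22)&(h[...,0]<35)&(h[...,1]>180)&(h[...,2]>120),20): print("cap",c,ray(d,*c,58).round(1))
t2=lambda u,v,z:ray(d,250+(u-1)/3,80+(v-1)/3,z).round(1)[:2]
print("tray",[t2(u,v,10) for u,v in((124,263),(294,192),(451,518),(277,598))])
print("timer",[f(u,v,22).round(1)[:2] for u,v in((523,568),(627,550),(640,638),(533,656))])
# scene tray
print("tray sc",[g(u,v,10).round(1)[:2] for u,v in((30,196),(166,158),(266,307),(98,367))])
E
```

```text
cams [396. -50. 900.] [1193. -167.  483.]
window [array([579.4, 170.3]), array([592.3, 100. ]), array([466.8,  77. ]), array([453.1, 145.4])] [522.88443275 123.16901887  90.        ]
lamp top [array([585.6, 288. ]), array([626.9,  62.5]), array([448. ,  25.1]), array([402.5, 250.8])]
bar ends z82 [array([627.6,   4.6]), array([474.3, -24.9])]
scene bar [array([474.8, -23.3]), array([625.7,   6.5])]
scene window [array([484.9,  83.2]), array([468.1, 137.4]), array([586. , 158.6]), array([599.3, 107.4])]
mount [ 613.1 -231.2] [157.3 256.7]
mount [ 562.  -233.6] [155.8 240.3]
mount [ 518.3 -248.1] [148.5 228.7]
mount [ 477.8 -267.5] [139.4 219.1]
mount [ 433.1 -265.2] [141.  207.9]
cap [278.07142857 103.69642857] [ 749.4 -131.1   58. ]
cap [326.22413793 111.45689655] [ 720.1 -229.1   58. ]
tray [array([ 621.2, -144.6]), array([ 659.2, -274.5]), array([ 414.2, -344.2]), array([ 375. , -216.5])]
timer [array([ 4.21e+02, -1.00e-01]), array([424.5, -71.4]), array([365.9, -72.9]), array([362.8,  -0.6])]
tray sc [array([ 419.2, -342.7]), array([ 382. , -215.7]), array([ 633.1, -144.4]), array([ 669. , -271.6])]
```

```bash
cat >> h.py <<'E'
from scipy.spatial.transform import Rotation as Ro
YAW=np.deg2rad(11.1); LO=np.array([523.5,124.5]); 
LX=np.array([np.cos(YAW),np.sin(YAW)]); LY=np.array([-np.sin(YAW),np.cos(YAW)])
def lamp(x,y): return LO+x*LX+y*LY
def go(x,y,z):
    """tool shift (m) and turn to reach TCP xyz with x down, jaws along lamp y"""
    s=ctrl.sense(); q=s["ee_rot"]; R=Ro.from_quat([q[1],q[2],q[3],q[0]]).as_matrix()
    best=None
    for sg in(1,-1):
        yv=np.array([*LY,0])*sg; xv=np.array([0,0,-1.]); G=np.stack([xv,yv,np.cross(xv,yv)],1)
        rv=Ro.from_matrix(R.T@G).as_rotvec()
        if best is None or np.linalg.norm(rv)<np.linalg.norm(best[1]): best=(G,rv)
    d=np.array([x,y,z])-s["eef_pos"]
    print("t",round(s["time_s"],2),"pos",s["eef_pos"].round(1),"F",s["force"].round(1),"w",round(s["grip_width"],3),"j",s["joints"].round(2))
    print("turn",best[1].round(4),"shift now-axes mm",(R.T@d).round(1),"shift in goal axes mm",(best[0].T@d).round(1))
    print("G",best[0].round(3).tolist())
E
python3 -c "
from h import *
go(613,-230.5,90)
for k in(-43,0,43):print(lamp(k,0))
print(lamp(0,-137.5),lamp(0,-222.5))"
```

```text
t 0.35 pos [ 174.  -495.3  213.4] F [ 0.1 -0.9  0.3] w 1.001 j [-1.46  0.31  1.5  -0.    1.33 -0.22]
turn [ 0.1441 -0.      0.0003] shift now-axes mm [ 123.4 -104.3 -502. ] shift in goal axes mm [ 123.4 -175.3 -481.8]
G [[0.0, 0.193, -0.981], [0.0, -0.981, -0.193], [-1.0, -0.0, -0.0]]
[481.30441545 116.22155544]
[523.5 124.5]
[565.69558455 132.77844456]
[549.9717704 -10.4277413] [566.33613755 -93.83761774]
```

```bash
python3 -m jog '[[[0,0,0,0.144,0,0],[0.01,-0.022,-0.048,0,0,0],[0.01,-0.022,-0.048,0,0,0],[0.01,-0.022,-0.048,0,0,0],[0.01,-0.022,-0.048,0,0,0],[0.01,-0.022,-0.048,0,0,0],[0.01,-0.022,-0.048,0,0,0],[0.01,-0.022,-0.048,0,0,0],[0.01,-0.022,-0.048,0,0,0],[0,0,0,0,0,0],[0,0,0,0,0,0]]]' 90 30; python3 -c "
from h import *
go(518.3,-247,60)
cap('top','t3.png',(230,80,430,290),3)"
```

```text
time_s: 1.72
eef_pos: [516.6, -248.9, 133.5]
ee_rot: [-0.068, -0.704, -0.068, 0.704]
force: [-0.3, -0.5, 0.2]
grip_width: 0.645
t 1.73 pos [ 516.6 -248.9  133.5] F [-0.3 -0.5  0.2] w 0.645 j [-0.65  0.49  1.46 -0.    1.2   0.72]
turn [ 0.0002  0.0003 -0.    ] shift now-axes mm [73.5 -1.5 -2. ] shift in goal axes mm [73.5 -1.5 -2. ]
G [[0.0, 0.193, -0.981], [0.0, -0.981, -0.193], [-1.0, -0.0, -0.0]]
```

View pics/t3.png

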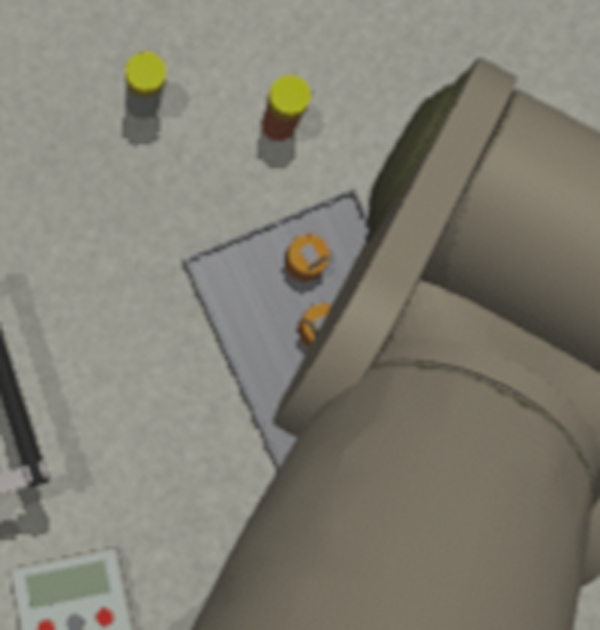

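The arm covers the mount in the top view. I'll go lower and check with the scene camera.

```bash
python3 -m jog '[[[0.035,-0.0015,-0.002,0,0,0],[0.035,0,0,0,0,0],[0.02,0,0,0,0,0],[0,0,0,0,0,0]]]'; python3 -c "
from h import *
go(518.3,-247,14)
cap('scene','s4.png',(95,150,245,290),4)"
```

```text
time_s: 2.28
eef_pos: [517.4, -247.3, 42.8]
ee_rot: [-0.067, -0.703, -0.068, 0.704]
force: [0.3, -0.8, 0.1]
grip_width: 0.648
t 2.27 pos [ 517.4 -247.3   42.8] F [ 0.3 -0.8  0.1] w 0.648 j [-0.65  0.6   1.54 -0.    1.    0.73]
turn [-0.0016  0.0016  0.0017] shift now-axes mm [28.8 -0.1 -1. ] shift in goal axes mm [28.8 -0.2 -1. ]
G [[0.0, 0.193, -0.981], [0.0, -0.981, -0.193], [-1.0, -0.0, -0.0]]
```

View pics/s4.png

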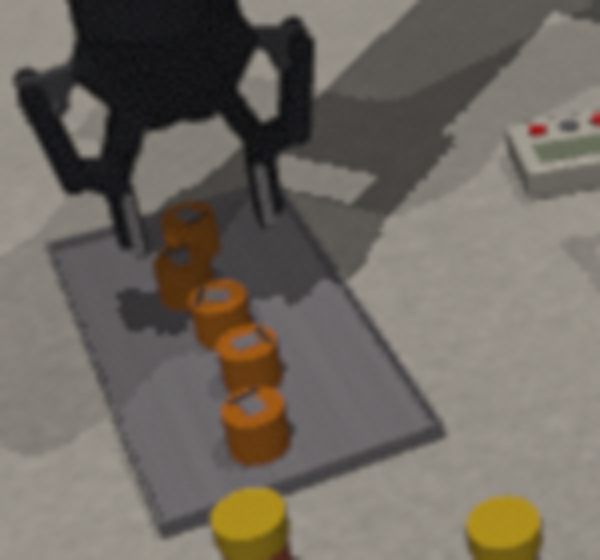

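The open fingers are above the third mount, which is at zoomed pixel (219,315), and on either side of the row. I'll descend and grip.

```bash
python3 -m jog '[[[0.015,0,-0.001,0,0,0],[0.0135,0,0,0,0,0],[0,0,0,0,0,0],[0,0,0,0,0,0]]]'; python3 -m jog '[[[0,0,0,0,0,0],[0,0,0,0,0,0],[0,0,0,0,0,0],[0,0,0,0,0,0],[0,0,0,0,0,0],[0,0,0,0,0,0]]]' 200 30;  python3 -c "
from h import *
go(518.3,-247,14)
cap('scene','s5.png',(95,150,245,290),4)"
```

```text
time_s: 2.82
eef_pos: [519.7, -246.7, 15.2]
ee_rot: [0.069, 0.704, 0.068, -0.704]
force: [0.4, -0.2, 1.2]
grip_width: 0.642
time_s: 3.58
eef_pos: [519.5, -246.7, 15.0]
ee_rot: [0.068, 0.704, 0.068, -0.704]
force: [-0.8, -0.3, -0.3]
grip_width: 0.219
t 3.58 pos [ 519.5 -246.7   15. ] F [-0.8 -0.3 -0.3] w 0.219 j [-0.65  0.64  1.55 -0.    0.95  0.73]
turn [ 0. -0. -0.] shift now-axes mm [1.  0.1 1.3] shift in goal axes mm [1.  0.1 1.3]
G [[0.0, 0.193, -0.981], [0.0, -0.981, -0.193], [-1.0, -0.0, -0.0]]
```

View pics/s5.png

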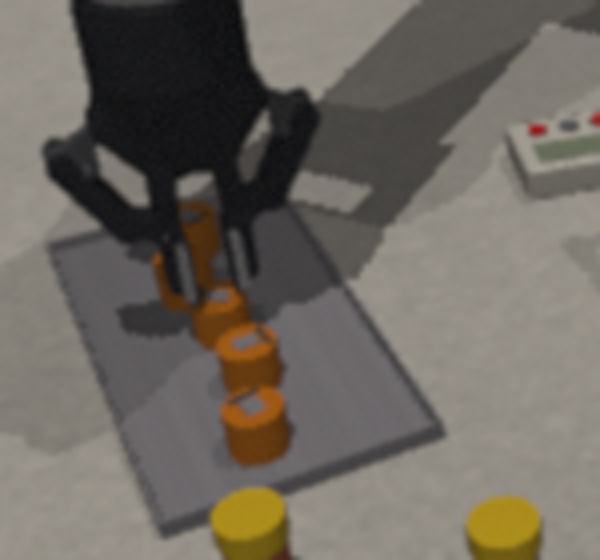

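```bash
python3 -c "
from h import *
s=cap('scene')
z=lambda p:((p-[95,150])*4).round()
for p in((519.5,-246.7,15),(519.5,-246.7,7),(519.5,-246.7,26),(519.5,-246.7,60)):print(p,z(proj(s,p)))
g=lambda u,v,h:ray(s,95+(u-1.5)/4,150+(v-1.5)/4,h).round(1)
# mount tops in s5 (z 28)
for u,v in((252,402),(248,338),(219,294)): print(g(u,v,28))
# bottom/leftright
print(proj(s,(518,-247,28)))
"
```

```text
(519.5, -246.7, 15) [220. 315.]
(519.5, -246.7, 7) [222. 327.]
(519.5, -246.7, 26) [216. 298.]
(519.5, -246.7, 60) [205. 243.]
[ 611.2 -230.    28. ]
[ 560.1 -231.4   28. ]
[ 517.8 -245.7   28. ]
[148.71263143 223.28222745]
```

```bash
python3 -c "
from h import *
cap('scene','s6.png',(115,160,195,240),7.5)
cap('top','t6.png',(230,80,430,290),2.8)"
```

```text
(no output)
```

View pics/s6.png

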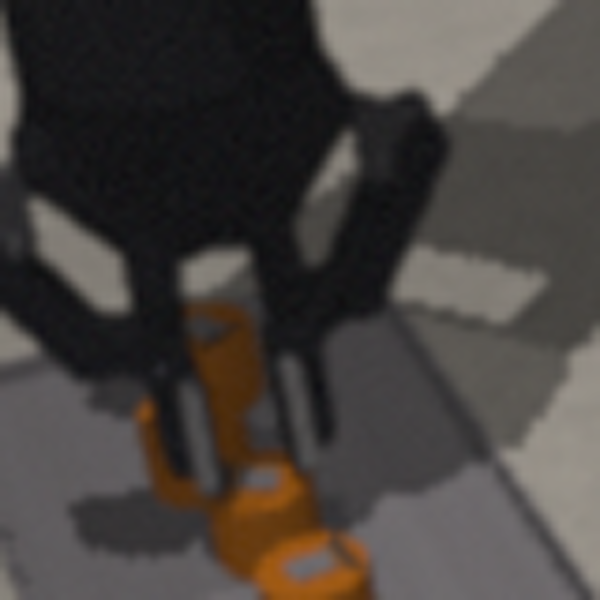

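View pics/t6.png

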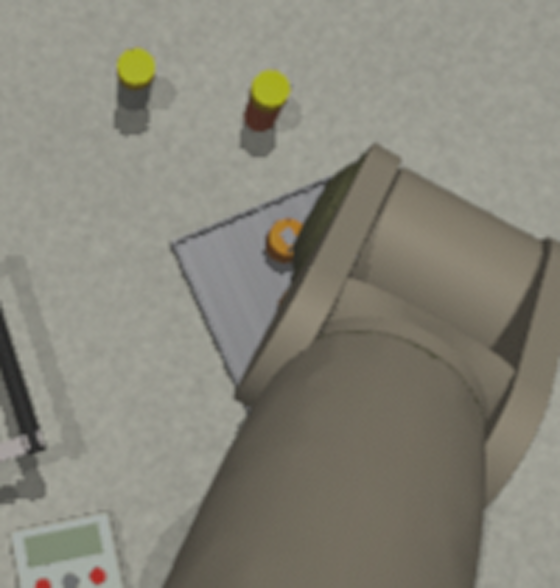

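```bash
python3 -c "
from h import *
s=cap('scene')
for h in(5,7,12,20,28,33):
  a=ray(s,115+212/7.5,160+495/7.5,h);b=ray(s,115+300/7.5,160+470/7.5,h);print(h,a.round(1),b.round(1),((a+b)/2).round(1),np.linalg.norm(a-b))
"
```

```text
5 [ 491.3 -262.4    5. ] [ 485.  -237.7    5. ] [ 488.2 -250.     5. ] 25.522917134023057
7 [ 494.2 -262.     7. ] [ 488.  -237.4    7. ] [ 491.1 -249.7    7. ] 25.416238169374104
12 [ 501.6 -261.    12. ] [ 495.4 -236.6   12. ] [ 498.5 -248.8   12. ] 25.14954075775173
20 [ 513.3 -259.4   20. ] [ 507.2 -235.5   20. ] [ 510.3 -247.4   20. ] 24.722824899155942
28 [ 525.  -257.8   28. ] [ 519.1 -234.3   28. ] [ 522.  -246.1   28. ] 24.296109040560125
33 [ 532.3 -256.8   33. ] [ 526.5 -233.5   33. ] [ 529.4 -245.2   33. ] 24.02941162893775
```

The grip closed to the commanded 18.6 mm, so it missed. In the scene image the fingertips (s6 pixels (212,495) and (300,470)) lie above the third mount at about z 28-33. That is about 22 mm higher than the reported TCP implies. I'll open and come down in steps, watching the force.

```bash
python3 -m jog '[[[0,0,0,0,0,0],[0,0,0,0,0,0],[0,0,0,0,0,0],[0.006,0,0,0,0,0],[0.006,0,0,0,0,0],[0,0,0,0,0,0]]]' 95 30;  python3 -c "
from h import *
go(518.3,-247,0)
cap('scene','s7.png',(115,160,195,240),7.5)"
```

```text
time_s: 4.58
eef_pos: [519.2, -246.4, 2.3]
ee_rot: [-0.068, -0.703, -0.069, 0.704]
force: [-0.3, -0.5, 0.0]
grip_width: 0.625
t 4.58 pos [ 519.2 -246.4    2.3] F [-0.3 -0.5  0. ] w 0.625 j [-0.65  0.66  1.56  0.    0.92  0.73]
turn [0.     0.0009 0.001 ] shift now-axes mm [2.3 0.4 1. ] shift in goal axes mm [2.3 0.4 1. ]
G [[0.0, 0.193, -0.981], [0.0, -0.981, -0.193], [-1.0, -0.0, -0.0]]
```

View pics/s7.png

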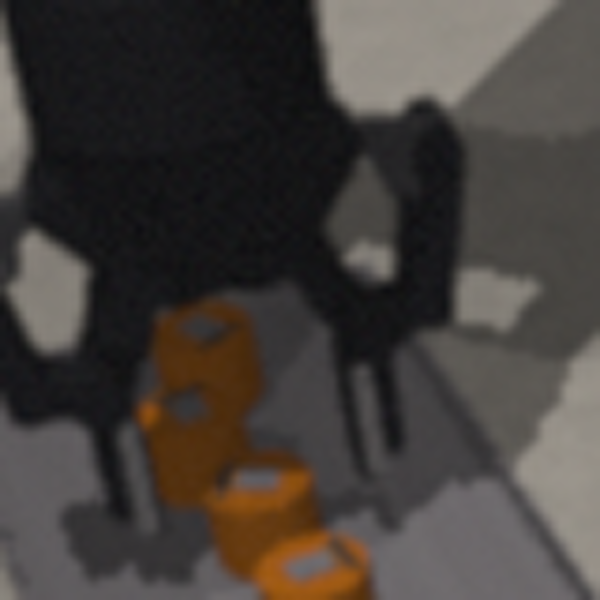

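```bash
python3 -m jog '[[[0.004,0,0,0,0,0],[0.003,0,0,0,0,0],[0.003,0,0,0,0,0],[0,0,0,0,0,0]]]';  python3 -c "
from h import *
go(518.3,-247,0)
cap('scene','s8.png',(115,160,195,240),7.5)"
```

```text
time_s: 5.12
eef_pos: [519.4, -246.5, -7.3]
ee_rot: [-0.068, -0.704, -0.069, 0.704]
force: [0.0, -0.1, -0.3]
grip_width: 0.633
t 5.12 pos [ 519.4 -246.5   -7.3] F [ 0.  -0.1 -0.3] w 0.633 j [-0.65  0.68  1.56 -0.    0.9   0.73]
turn [0.0001 0.0003 0.0003] shift now-axes mm [-7.3  0.2  1.2] shift in goal axes mm [-7.3  0.2  1.2]
G [[0.0, 0.193, -0.981], [0.0, -0.981, -0.193], [-1.0, -0.0, -0.0]]
```

View pics/s8.png

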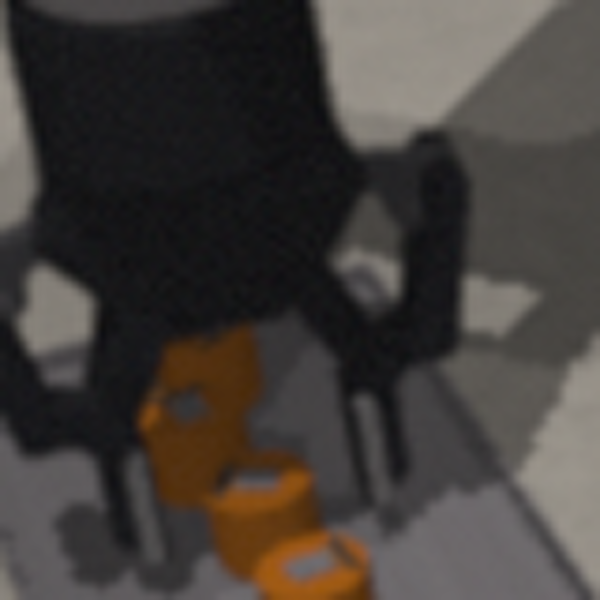

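```bash
python3 -m jog '[[[0.003,0,0,0,0,0],[0,0,0,0,0,0],[0,0,0,0,0,0],[0,0,0,0,0,0],[0,0,0,0,0,0],[0,0,0,0,0,0]]]' 200 30;  python3 -c "
from h import *
go(518.3,-247,0)
cap('scene','s9.png',(115,160,195,240),7.5)"
```

```text
time_s: 5.92
eef_pos: [519.5, -246.6, -10.0]
ee_rot: [-0.068, -0.704, -0.068, 0.704]
force: [0.3, 0.1, -0.3]
grip_width: 0.336
t 5.92 pos [ 519.5 -246.6  -10. ] F [ 0.3  0.1 -0.3] w 0.336 j [-0.65  0.68  1.56  0.    0.9   0.73]
turn [0. 0. 0.] shift now-axes mm [-10.    0.1   1.3] shift in goal axes mm [-10.    0.1   1.3]
G [[0.0, 0.193, -0.981], [0.0, -0.981, -0.193], [-1.0, -0.0, -0.0]]
```

View pics/s9.png

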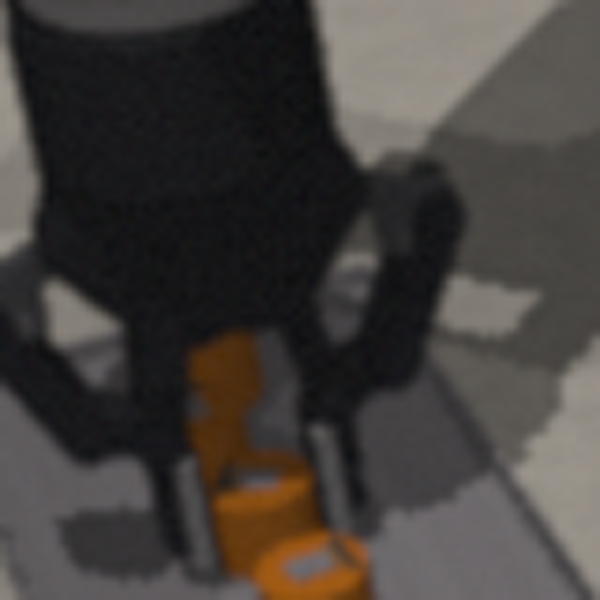

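It's gripped: the opening is 28.6 mm and the mount sits between both pads at s9 pixel (265,520). With the underside at z 3 the reported TCP z is -10, so I'll work relative to that. Next I'll lift and carry it over the glass.

```bash
python3 -m jog '[[[-0.02,0,0,0,0,0],[-0.04,0,0,0,0,0],[-0.04,0,0,0,0,0],[-0.02,-0.0454,-0.0148,0,0,0],[0,-0.0454,-0.0148,0,0,0],[0,-0.0454,-0.0148,0,0,0],[0,-0.0454,-0.0148,0,0,0],[0,-0.0454,-0.0148,0,0,0],[0,-0.0454,-0.0148,0,0,0],[0,-0.0454,-0.0148,0,0,0],[0,-0.0454,-0.0148,0,0,0],[0,0,0,0,0,0]]]';  python3 -c "
from h import *
go(565.7,132.8,77)
s=cap('scene','s10.png',(95,100,425,320),2.4)
print(proj(s,(565.7,132.8,90)))"
```

```text
time_s: 7.48
eef_pos: [565.5, 135.3, 109.9]
ee_rot: [0.07, 0.704, 0.07, -0.704]
force: [-0.2, -0.6, -1.2]
grip_width: 0.337
t 7.47 pos [565.5 135.3 109.9] F [-0.2 -0.6 -1.2] w 0.337 j [0.03 0.53 1.46 0.   1.15 1.41]
turn [ 0.004  -0.0001  0.0003] shift now-axes mm [32.9  2.5  0.3] shift in goal axes mm [32.9  2.5  0.3]
G [[0.0, 0.193, -0.981], [0.0, -0.981, -0.193], [-1.0, -0.0, -0.0]]
[332.47614575 184.71760691]
```

View pics/s10.png

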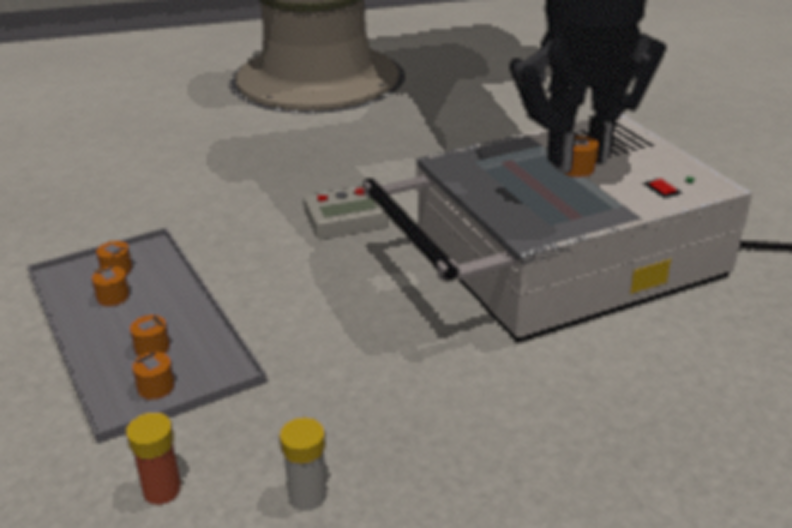

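```bash
python3 -c "
from h import *
import cv2
s=cv2.imread('pics/scene0.png'); t=cv2.imread('pics/top0.png')
a=cv2.resize(s[140:235,260:360],None,fx=6,fy=6,interpolation=cv2.INTER_CUBIC);cv2.imwrite('pics/w1.png',cv2.convertScaleAbs(a,alpha=1.8))
a=cv2.resize(t[160:300,70:230],None,fx=4.2,fy=4.2,interpolation=cv2.INTER_CUBIC);cv2.imwrite('pics/w2.png',cv2.convertScaleAbs(a,alpha=1.8))
"
```

```text
(no output)
```

View pics/w1.png

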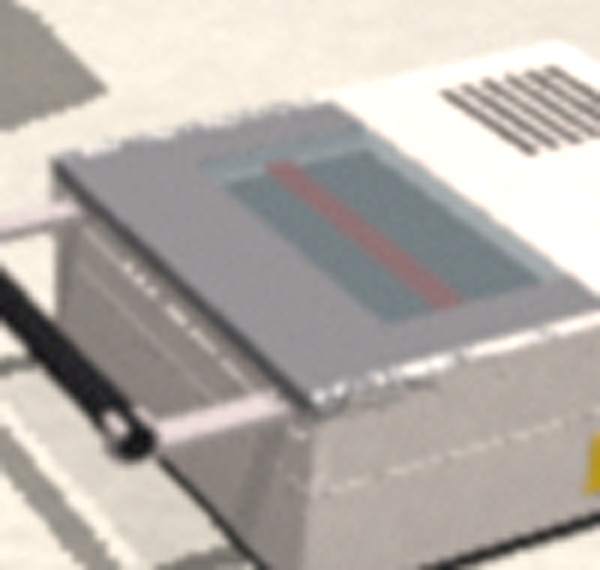

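View pics/w2.png

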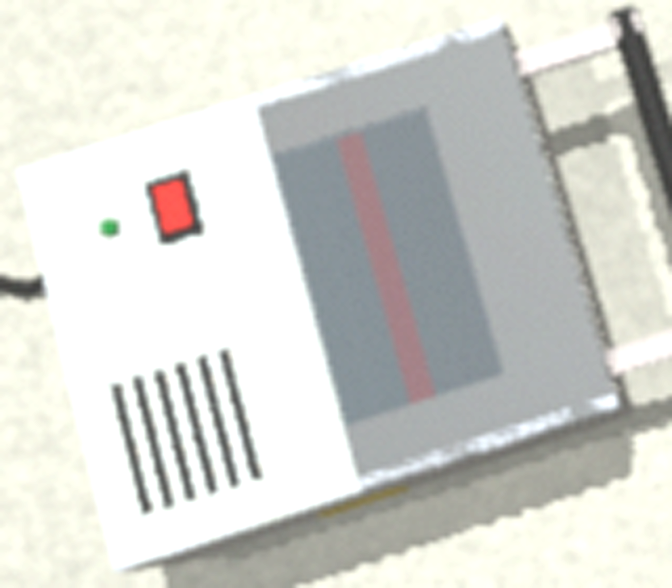

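```bash
python3 -c "
from h import *
s=cap('scene');t=cap('top')
g=lambda u,v,z:ray(s,260+(u-2.5)/6,140+(v-2.5)/6,z)
f=lambda u,v,z:ray(t,70+(u-1.6)/4.2,160+(v-1.6)/4.2,z)
def tl(p): d=p[:2]-LO; return (round(d@LX,1),round(d@LY,1))
W=[g(*p,90) for p in((205,165),(362,125),(557,280),(390,325))];print('scene win',[tl(p) for p in W],tl(np.mean(W,0)))
W=[f(*p,90) for p in((273,155),(428,107),(502,372),(345,422))];print('top win',[tl(p) for p in W],tl(np.mean(W,0)))
print('scene front corners',[tl(g(*p,90)) for p in((313,405),(55,160))])
print('top corners',[tl(f(*p,90)) for p in((505,27),(622,403),(15,165),(118,570))])
"
```

```text
scene win [(np.float64(-61.3), np.float64(-32.9)), (np.float64(-63.9), np.float64(37.4)), (np.float64(66.0), np.float64(32.8)), (np.float64(66.2), np.float64(-34.1))] (np.float64(1.7), np.float64(0.8))
top win [(np.float64(63.9), np.float64(36.2)), (np.float64(63.7), np.float64(-37.9)), (np.float64(-64.2), np.float64(-36.8)), (np.float64(-63.9), np.float64(36.2))] (np.float64(-0.1), np.float64(-0.6))
scene front corners [(np.float64(96.5), np.float64(-81.9)), (np.float64(-89.9), np.float64(-81.4))]
top corners [(np.float64(89.6), np.float64(-82.5)), (np.float64(-94.1), np.float64(-84.2)), (np.float64(96.1), np.float64(150.6)), (np.float64(-95.4), np.float64(148.0))]
```

Both cameras agree on the window to about 1 mm. Now I'll lower the mount.

```bash
python3 -m jog '[[[0.01,0.0025,0.0003,0.004,0,0],[0.01,0,0,0,0,0],[0.008,0,0,0,0,0],[0.002,0,0,0,0,0],[0,0,0,0,0,0]]]';  python3 -c "
from h import *
go(565.7,132.8,77)
s=cap('scene','s11.png',(280,100,400,220),5)"
```

```text
time_s: 8.25
eef_pos: [566.0, 130.1, 80.0]
ee_rot: [0.067, 0.704, 0.067, -0.704]
force: [0.8, -0.8, -0.2]
grip_width: 0.336
t 8.25 pos [566.  130.1  80. ] F [ 0.8 -0.8 -0.2] w 0.336 j [0.02 0.56 1.49 0.   1.09 1.41]
turn [-0.0039 -0.      0.    ] shift now-axes mm [ 3.  -2.7 -0.2] shift in goal axes mm [ 3.  -2.7 -0.2]
G [[0.0, 0.193, -0.981], [0.0, -0.981, -0.193], [-1.0, -0.0, -0.0]]
```

View pics/s11.png

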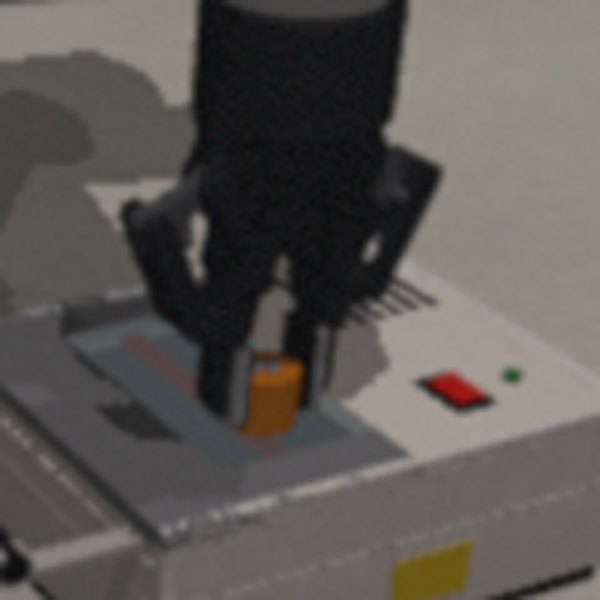

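```bash
python3 -m jog '[[[0,-0.0027,0,-0.004,0,0],[0.001,0,0,0,0,0],[0.001,0,0,0,0,0],[0,0,0,0,0,0],[0,0,0,0,0,0]]]'; python3 -m jog '[[[0.0005,0,0,0,0,0],[0,0,0,0,0,0]]]';python3 -m jog '[[[0.0005,0,0,0,0,0],[0,0,0,0,0,0]]]'
```

```text
time_s: 8.93
eef_pos: [565.5, 132.7, 78.0]
ee_rot: [-0.068, -0.704, -0.068, 0.704]
force: [-0.0, -0.3, -0.0]
grip_width: 0.337
time_s: 9.18
eef_pos: [565.5, 132.7, 77.5]
ee_rot: [-0.068, -0.704, -0.068, 0.704]
force: [-0.6, 0.2, 0.4]
grip_width: 0.338
time_s: 9.43
eef_pos: [565.4, 132.7, 76.9]
ee_rot: [-0.068, -0.704, -0.068, 0.704]
force: [-0.3, -1.0, -0.3]
grip_width: 0.34
```

```bash
for i in 1 2 3; do python3 -m jog '[[[0.0005,0,0,0,0,0],[0,0,0,0,0,0]]]' | grep -E "pos|force"; done
```

```text
eef_pos: [565.5, 132.7, 76.8]
force: [-0.7, 0.2, 3.5]
eef_pos: [565.6, 132.7, 76.8]
force: [-3.3, -1.0, 8.2]
eef_pos: [565.6, 132.7, 76.7]
force: [-6.0, -0.3, 12.1]
```

Contact came at 76.8, where I expected it. I'll relax the push and release.

```bash
python3 -m jog '[[[-0.0012,0,0,0,0,0],[0,0,0,0,0,0]]]'; python3 -m jog '[[[0,0,0,0,0,0],[0,0,0,0,0,0],[0,0,0,0,0,0]]]' 110;  python3 -m jog '[[[-0.01,0,0,0,0,0],[-0.03,0,0,0,0,0],[-0.03,0,0,0,0,0],[0,0,0,0,0,0],[0,0,0,0,0,0]]]';python3 -c "
from h import *
go(478,-266,26)
s=cap('scene','s12.png',(280,100,400,220),5)"
```

```text
time_s: 10.42
eef_pos: [565.6, 132.7, 76.8]
ee_rot: [0.068, 0.704, 0.068, -0.704]
force: [-1.1, 0.1, 2.6]
grip_width: 0.338
time_s: 10.8
eef_pos: [565.4, 132.7, 76.5]
ee_rot: [-0.068, -0.704, -0.068, 0.704]
force: [-0.3, 0.1, 0.7]
grip_width: 0.568
time_s: 11.42
eef_pos: [565.1, 132.7, 146.3]
ee_rot: [-0.068, -0.704, -0.068, 0.704]
force: [-0.9, 0.3, -0.5]
grip_width: 0.57
t 11.43 pos [565.1 132.7 146.3] F [-0.9  0.3 -0.5] w 0.57 j [0.03 0.49 1.42 0.   1.23 1.41]
turn [0.0001 0.0008 0.0001] shift now-axes mm [120.4 374.5 162.2] shift in goal axes mm [120.3 374.5 162.3]
G [[0.0, 0.193, -0.981], [0.0, -0.981, -0.193], [-1.0, -0.0, -0.0]]
```

View pics/s12.png

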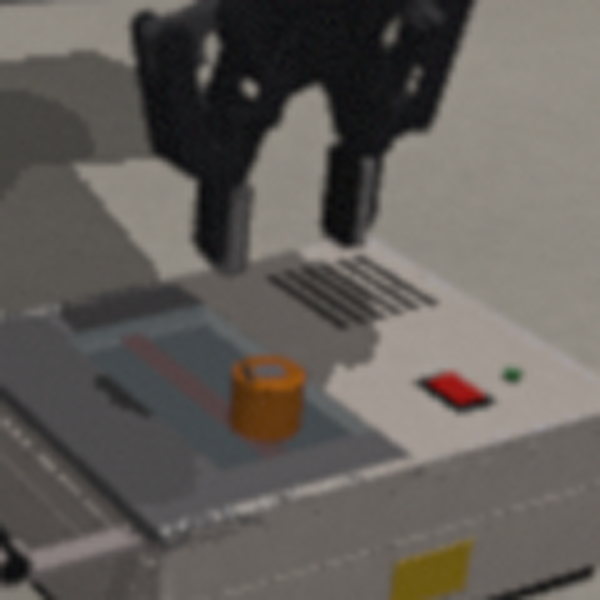

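Mount 3 stands on the glass at s12 pixel (268,400). Next is mount 4.

```bash
python3 -m jog '[[[0,0.0416,0.018,0,0,0],[0,0.0416,0.018,0,0,0],[0,0.0416,0.018,0,0,0],[0,0.0416,0.018,0,0,0],[0,0.0416,0.018,0,0,0],[0.02,0.0416,0.018,0,0,0],[0.03,0.0416,0.018,0,0,0],[0.03,0.0416,0.018,0,0,0],[0.03,0.0416,0.018,0,0,0],[0.01,0,0,0,0,0],[0,0,0,0,0,0],[0,0,0,0,0,0]]]' 95;python3 -c "
from h import *
go(478,-266,-10)
s=cap('scene','s13.png',(115,150,215,250),6)
print((proj(s,(478,-266,28))-[115,150])*6)"
```

```text
time_s: 12.98
eef_pos: [479.2, -265.1, 27.4]
ee_rot: [0.069, 0.704, 0.069, -0.704]
force: [0.7, 0.0, -0.2]
grip_width: 0.633
t 12.97 pos [ 479.2 -265.1   27.4] F [ 0.7  0.  -0.2] w 0.633 j [-0.72  0.58  1.63  0.    0.93  0.66]
turn [ 0.0015 -0.0006 -0.0006] shift now-axes mm [37.4  0.7  1.4] shift in goal axes mm [37.4  0.7  1.3]
G [[0.0, 0.193, -0.981], [0.0, -0.981, -0.193], [-1.0, -0.0, -0.0]]
[148.7244418  384.19942229]
```

View pics/s13.png

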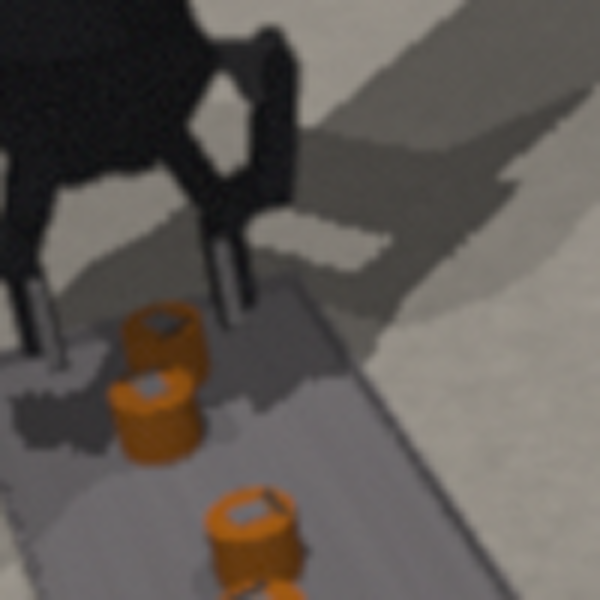

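The mount's top is at (152,383) against a predicted (149,384), so it is within 1.5 mm. I'll descend and grip.

```bash
python3 -m jog '[[[0.015,0,0.0013,0,0,0],[0.015,0,0,0,0,0],[0.006,0,0,0,0,0],[0.0014,0,0,0,0,0],[0,0,0,0,0,0]]]'; python3 -m jog '[[[0,0,0,0,0,0],[0,0,0,0,0,0],[0,0,0,0,0,0],[0,0,0,0,0,0],[0,0,0,0,0,0]]]' 200 30;  python3 -c "
from h import *
go(523.5,124.5,110)"
```

```text
time_s: 13.65
eef_pos: [477.5, -266.2, -10.6]
ee_rot: [0.068, 0.704, 0.068, -0.704]
force: [0.1, -0.8, 0.7]
grip_width: 0.628
time_s: 14.28
eef_pos: [477.6, -266.3, -10.2]
ee_rot: [0.069, 0.704, 0.068, -0.704]
force: [-0.8, 0.4, 6.4]
grip_width: 0.338
t 14.28 pos [ 477.6 -266.3  -10.2] F [-0.8  0.4  6.4] w 0.338 j [-0.72  0.64  1.65 -0.    0.85  0.65]
turn [ 0.0001 -0.0005 -0.0007] shift now-axes mm [-120.4 -374.6 -120.4] shift in goal axes mm [-120.2 -374.7 -120.3]
G [[0.0, 0.193, -0.981], [0.0, -0.981, -0.193], [-1.0, -0.0, -0.0]]
```

Gripped. The 6 N reading means the tips just touch the tray floor, so tip z is about the reported z + 13. I'll use a little more clearance next time and carry this one to the middle slot.

```bash
python3 -m jog '[[[-0.02,0,0,0,0,0],[-0.04,0,0,0,0,0],[-0.04,0,0,0,0,0],[-0.02,-0.0468,-0.015,0,0,0],[0,-0.0468,-0.015,0,0,0],[0,-0.0468,-0.015,0,0,0],[0,-0.0468,-0.015,0,0,0],[0,-0.0468,-0.015,0,0,0],[0,-0.0468,-0.015,0,0,0],[0,-0.0468,-0.015,0,0,0],[0,-0.0468,-0.015,0,0,0]]]';python3 -m jog '[[[0,0,0,0,0,0],[0,0,0,0,0,0],[0,0,0,0,0,0]]]';  python3 -c "
from h import *
go(523.5,124.5,79)
s=cap('scene','s14.png',(270,100,390,220),5)"
```

```text
time_s: 15.65
eef_pos: [522.9, 126.0, 109.2]
ee_rot: [-0.068, -0.704, -0.068, 0.704]
force: [1.0, -0.4, 0.8]
grip_width: 0.338
time_s: 16.02
eef_pos: [523.0, 123.3, 109.2]
ee_rot: [-0.068, -0.704, -0.068, 0.704]
force: [-0.1, 0.3, -0.1]
grip_width: 0.332
t 16.02 pos [523.  123.3 109.2] F [-0.1  0.3 -0.1] w 0.332 j [ 0.01  0.44  1.6  -0.    1.1   1.39]
turn [-0.0014  0.0002 -0.0001] shift now-axes mm [30.2 -1.1 -0.7] shift in goal axes mm [30.2 -1.1 -0.7]
G [[0.0, 0.193, -0.981], [0.0, -0.981, -0.193], [-1.0, -0.0, -0.0]]
```

View pics/s14.png

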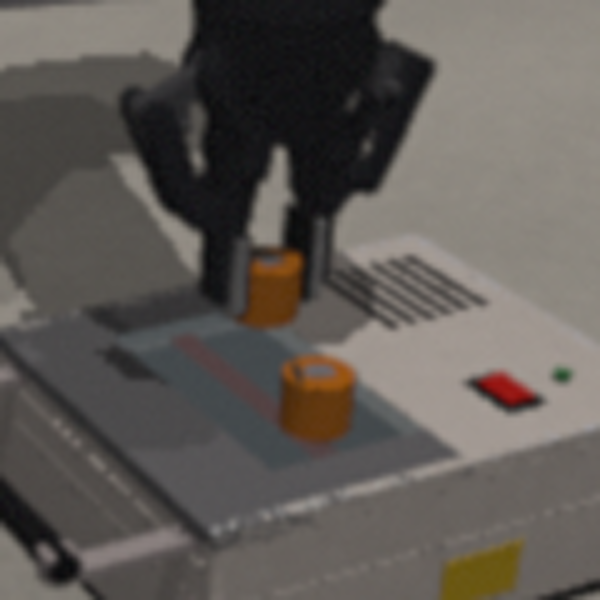

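The second mount is held at (270,288), with the first standing at (318,398). Now I'll lower it.

```bash
python3 -m jog '[[[0.01,-0.0011,-0.0007,0,0,0],[0.01,0,0,0,0,0],[0.008,0,0,0,0,0],[0.003,0,0,0,0,0],[0,0,0,0,0,0],[0,0,0,0,0,0]]]'|grep -E "pos|force"; for i in 1 2 ; do python3 -m jog '[[[0.0006,0,0,0,0,0],[0,0,0,0,0,0]]]' | grep -E "pos|force"; done
```

```text
eef_pos: [523.6, 125.6, 78.6]
force: [0.2, 0.1, -0.7]
eef_pos: [523.5, 125.6, 77.8]
force: [0.1, 0.3, -0.2]
eef_pos: [523.4, 125.6, 77.1]
force: [0.4, -0.5, -0.3]
```

```bash
for i in 1 2 ; do python3 -m jog '[[[0.0005,0,0,0,0,0],[0,0,0,0,0,0]]]' | grep -E "pos|force"; done
```

```text
eef_pos: [523.5, 125.6, 76.8]
force: [-0.6, -0.5, 3.4]
eef_pos: [523.5, 125.6, 76.8]
force: [-3.6, -1.4, 7.4]
```

```bash
python3 -m jog '[[[-0.0006,0,0,0,0,0],[0,0,0,0,0,0]]]'|grep force; python3 -m jog '[[[0,0,0,0,0,0],[0,0,0,0,0,0],[0,0,0,0,0,0]]]' 110|grep grip;  python3 -m jog '[[[-0.01,0,0,0,0,0],[-0.03,0,0,0,0,0],[-0.03,0,0,0,0,0],[0,0,0,0,0,0],[0,0,0,0,0,0]]]';python3 -c "
from h import *
go(433,-264,26)
s=cap('scene','s15.png',(270,100,390,220),5)"
```

```text
force: [-1.5, 0.3, 2.4]
grip_width: 0.568
time_s: 19.08
eef_pos: [523.1, 125.6, 146.4]
ee_rot: [-0.068, -0.704, -0.068, 0.704]
force: [0.2, -0.4, -0.3]
grip_width: 0.573
t 19.07 pos [523.1 125.6 146.4] F [ 0.2 -0.4 -0.3] w 0.573 j [ 0.02  0.4   1.55 -0.    1.19  1.39]
turn [0.0001 0.0007 0.0001] shift now-axes mm [120.4 364.9 163.4] shift in goal axes mm [120.4 364.9 163.4]
G [[0.0, 0.193, -0.981], [0.0, -0.981, -0.193], [-1.0, -0.0, -0.0]]
```

View pics/s15.png

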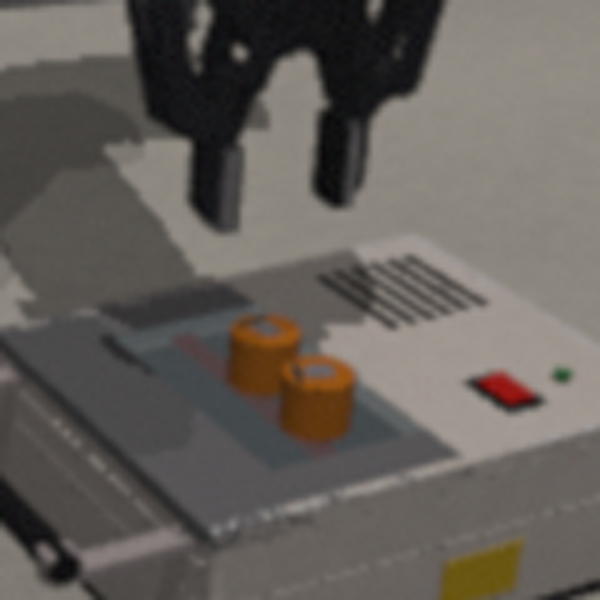

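Two mounts now stand on the glass, at (265,355) and (318,398). Next is mount 5.

```bash
python3 -m jog '[[[0,0.0405,0.0181,0,0,0],[0,0.0405,0.0181,0,0,0],[0,0.0405,0.0181,0,0,0],[0,0.0405,0.0181,0,0,0],[0,0.0405,0.0181,0,0,0],[0.02,0.0405,0.0181,0,0,0],[0.03,0.0405,0.0181,0,0,0],[0.03,0.0405,0.0181,0,0,0],[0.03,0.0405,0.0181,0,0,0],[0.01,0,0,0,0,0],[0,0,0,0,0,0],[0,0,0,0,0,0]]]' 95;python3 -c "
from h import *
go(433,-264,-8.5)
s=cap('scene','s16.png',(115,150,215,250),6)
print((proj(s,(433,-264,28))-[115,150])*6)"
```

```text
time_s: 20.62
eef_pos: [434.3, -262.8, 27.3]
ee_rot: [0.069, 0.704, 0.069, -0.704]
force: [0.0, -1.0, 0.2]
grip_width: 0.629
t 20.62 pos [ 434.3 -262.8   27.3] F [ 0.  -1.   0.2] w 0.629 j [-0.78  0.51  1.76  0.    0.88  0.6 ]
turn [ 0.0014 -0.0005 -0.0006] shift now-axes mm [35.8  0.9  1.5] shift in goal axes mm [35.8  1.   1.5]
G [[0.0, 0.193, -0.981], [0.0, -0.981, -0.193], [-1.0, -0.0, -0.0]]
[157.48739032 317.76335468]
```

View pics/s16.png

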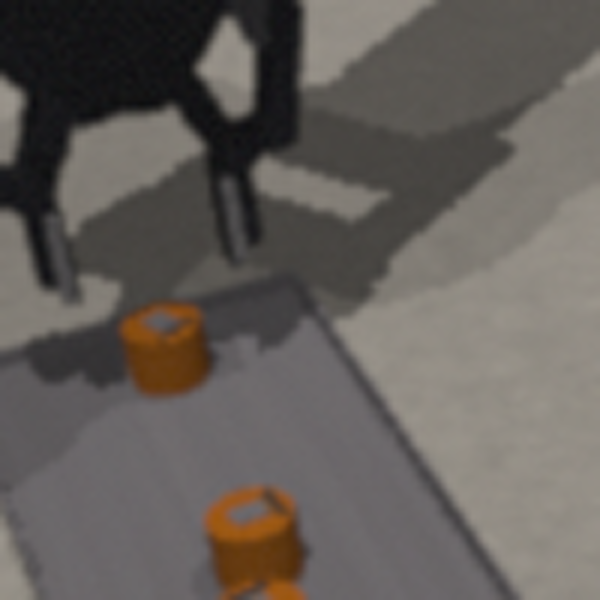

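```bash
python3 -m jog '[[[0.015,0,0,0,0,0],[0.015,0,0,0,0,0],[0.005,0,0,0,0,0],[0.0008,0,0,0,0,0],[0,0,0,0,0,0]]]'; python3 -m jog '[[[0,0,0,0,0,0],[0,0,0,0,0,0],[0,0,0,0,0,0],[0,0,0,0,0,0],[0,0,0,0,0,0]]]' 200 30;  python3 -c "
from h import *
p=lamp(-43,0);go(*p,110)"
```

```text
time_s: 21.3
eef_pos: [433.9, -263.6, -8.9]
ee_rot: [0.068, 0.704, 0.068, -0.704]
force: [0.0, 1.0, -0.6]
grip_width: 0.624
time_s: 21.92
eef_pos: [434.0, -263.6, -8.7]
ee_rot: [0.069, 0.704, 0.068, -0.704]
force: [-0.8, 0.7, 5.7]
grip_width: 0.335
t 21.93 pos [ 434.  -263.6   -8.7] F [-0.8  0.7  5.7] w 0.335 j [-0.78  0.57  1.77 -0.    0.8   0.6 ]
turn [ 0.0001 -0.0004 -0.0006] shift now-axes mm [-118.8 -363.6 -119.7] shift in goal axes mm [-118.7 -363.6 -119.6]
G [[0.0, 0.193, -0.981], [0.0, -0.981, -0.193], [-1.0, -0.0, -0.0]]
```

```bash
python3 -m jog '[[[-0.02,0,0,0,0,0],[-0.04,0,0,0,0,0],[-0.04,0,0,0,0,0],[-0.02,-0.0455,-0.015,0,0,0],[0,-0.0455,-0.015,0,0,0],[0,-0.0455,-0.015,0,0,0],[0,-0.0455,-0.015,0,0,0],[0,-0.0455,-0.015,0,0,0],[0,-0.0455,-0.015,0,0,0],[0,-0.0455,-0.015,0,0,0],[0,-0.0455,-0.015,0,0,0],[0,0,0,0,0,0]]]';python3 -m jog '[[[0,0,0,0,0,0],[0,0,0,0,0,0],[0,0,0,0,0,0]]]'|grep pos;  python3 -c "
from h import *
p=lamp(-43,0);go(*p,80)
s=cap('scene','s17.png',(260,90,380,210),5)"
```

```text
time_s: 23.42
eef_pos: [481.2, 119.2, 110.7]
ee_rot: [-0.07, -0.704, -0.07, 0.704]
force: [0.5, -0.7, 0.2]
grip_width: 0.338
eef_pos: [481.5, 116.0, 110.9]
t 23.8 pos [481.5 116.  110.9] F [-0.8 -0.6  0.2] w 0.337 j [-0.    0.36  1.72 -0.    1.06  1.38]
turn [-0.0013 -0.     -0.    ] shift now-axes mm [30.9 -0.2  0.2] shift in goal axes mm [30.9 -0.2  0.2]
G [[0.0, 0.193, -0.981], [0.0, -0.981, -0.193], [-1.0, -0.0, -0.0]]
```

View pics/s17.png

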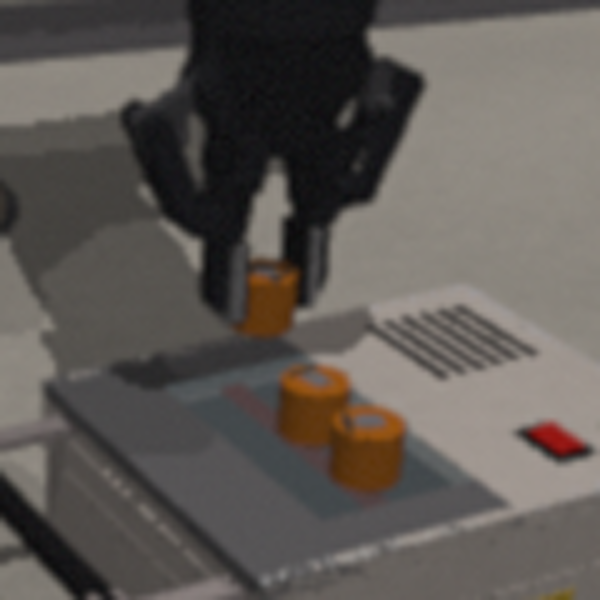

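```bash
python3 -m jog '[[[0.01,0,0,0,0,0],[0.01,0,0,0,0,0],[0.008,0,0,0,0,0],[0.003,0,0,0,0,0],[0,0,0,0,0,0],[0,0,0,0,0,0]]]'|grep -E "pos|force"; for i in 1 2 3; do python3 -m jog '[[[0.0005,0,0,0,0,0],[0,0,0,0,0,0]]]' | grep -E "pos|force"; done
```

```text
eef_pos: [481.6, 116.9, 80.2]
force: [-0.8, -0.0, 0.0]
eef_pos: [481.5, 116.8, 79.5]
force: [0.2, 1.1, -0.4]
eef_pos: [481.4, 116.8, 78.9]
force: [-0.4, -0.3, 0.5]
eef_pos: [481.5, 116.8, 78.4]
force: [0.9, -0.1, -0.6]
```

```bash
for i in 1 2; do python3 -m jog '[[[0.0004,0,0,0,0,0],[0,0,0,0,0,0]]]' | grep -E "pos|force"; done
```

```text
eef_pos: [481.5, 116.8, 78.3]
force: [-2.9, -0.1, 4.6]
eef_pos: [481.5, 116.8, 78.3]
force: [-3.2, 0.3, 9.3]
```

```bash
python3 -m jog '[[[-0.0006,0,0,0,0,0],[0,0,0,0,0,0]]]'|grep force; python3 -m jog '[[[0,0,0,0,0,0],[0,0,0,0,0,0],[0,0,0,0,0,0]]]' 110|grep grip;  python3 -m jog '[[[-0.01,0,0,0,0,0],[-0.03,0,0,0,0,0],[-0.03,0,0,0,0,0],[0,0,0,0,0,0],[0,0,0,0,0,0]]]'|grep pos;python3 -c "
from h import *
p=lamp(0,-137.5); go(*p,110)
s=cap('scene','s18.png',(250,90,390,230),4.2); t=cap('top','t18.png',(70,140,250,300),4)"
```

```text
force: [-1.0, 0.1, 4.9]
grip_width: 0.572
eef_pos: [481.2, 116.8, 147.9]
t 27.1 pos [481.2 116.8 147.9] F [ 0.3  0.7 -0.1] w 0.57 j [0.   0.31 1.68 0.   1.15 1.38]
turn [0.0001 0.0005 0.0001] shift now-axes mm [ 37.9 138.1 -43. ] shift in goal axes mm [ 37.9 138.1 -43. ]
G [[0.0, 0.193, -0.981], [0.0, -0.981, -0.193], [-1.0, -0.0, -0.0]]
```

View pics/s18.png

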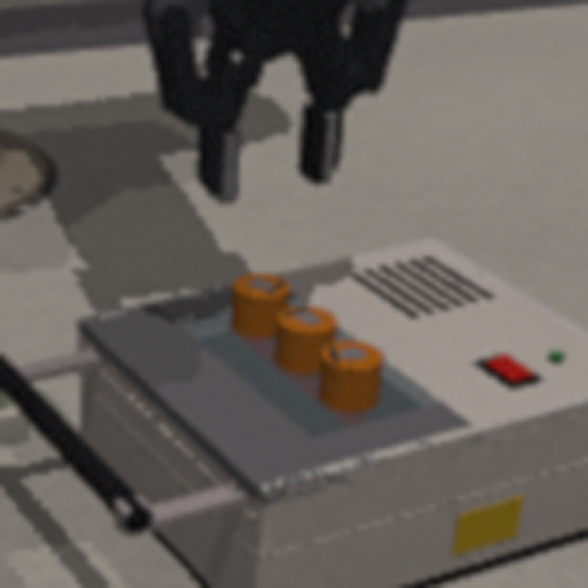

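View pics/t18.png

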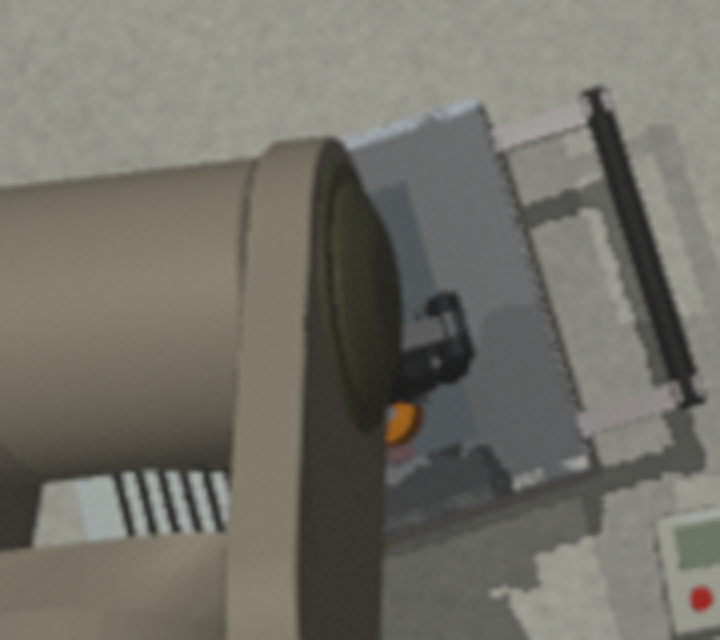

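```bash
python3 -c "
from h import *
s=cap('scene')
def tl(p): d=p[:2]-LO; return (d@LX).round(1),(d@LY).round(1)
for u,v in((263,288),(307,321),(351,357)): print(tl(ray(s,250+(u-1.6)/4.2,90+(v-1.6)/4.2,115)))
"
```

```text
(np.float64(-38.5), np.float64(-0.4))
(np.float64(3.5), np.float64(-0.4))
(np.float64(44.8), np.float64(-2.1))
```

All three mounts are in line on the glass, at about (-39,0), (3,0) and (45,-2) in lamp coordinates. Now for the bar.

```bash
python3 -m jog '[[[0,0.0345,-0.0108,0,0,0],[0,0.0345,-0.0108,0,0,0],[0,0.0345,-0.0108,0,0,0],[0,0.0345,-0.0106,0,0,0],[0.02,0,0,0,0,0],[0.01,0,0,0,0,0],[0,0,0,0,0,0],[0,0,0,0,0,0]]]';python3 -c "
from h import *
p=lamp(0,-137.5); go(*p,50)
s=cap('scene','s19.png',(210,110,350,250),4.2); t=cap('top','t19.png',(70,140,270,300),4)
z=lambda p:((proj(s,p)-[210,110])*4.2).round()
for h in (82,110,130):print(z((*p,h)))"
```

```text
time_s: 28.25
eef_pos: [550.4, -10.0, 118.8]
ee_rot: [0.069, 0.704, 0.069, -0.704]
force: [-0.4, 0.2, 0.2]
grip_width: 0.573
t 28.25 pos [550.4 -10.  118.8] F [-0.4  0.2  0.2] w 0.573 j [-0.23  0.46  1.55  0.    1.13  1.15]
turn [ 0.0006 -0.0007 -0.0003] shift now-axes mm [68.8  0.3  0.6] shift in goal axes mm [68.8  0.3  0.5]
G [[0.0, 0.193, -0.981], [0.0, -0.981, -0.193], [-1.0, -0.0, -0.0]]
[223. 351.]
[223. 300.]
[222. 263.]
```

View pics/s19.png

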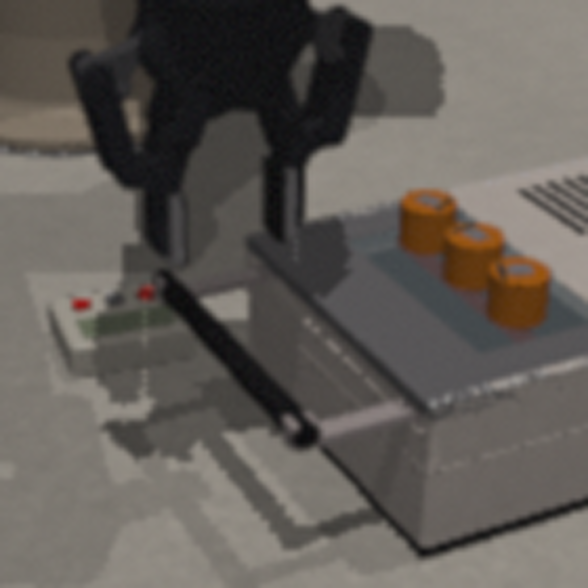

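View pics/t19.png

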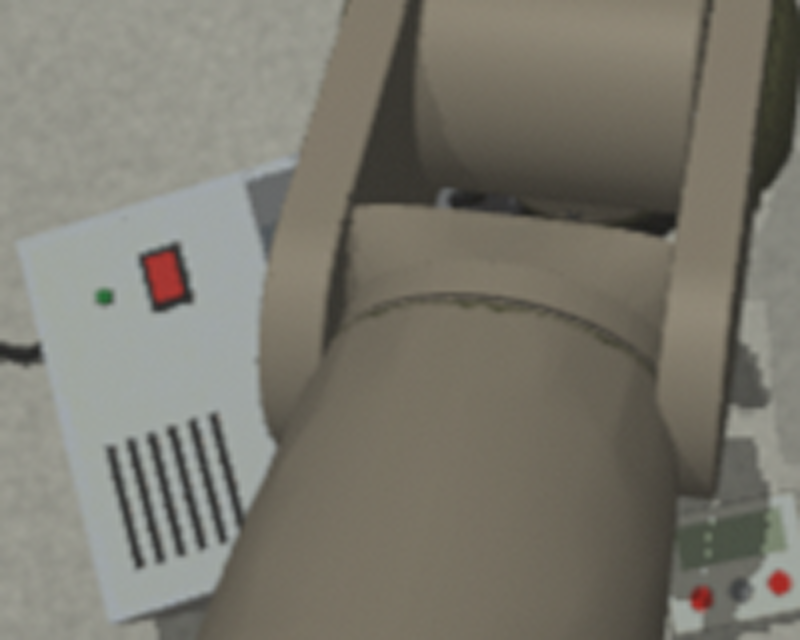

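The open jaws are over the bar, with tips at (175,263) and (287,240), and clear of the housing. I'll descend around it.

```bash
python3 -m jog '[[[0.02,0,0,0,0,0],[0.02,0,0,0,0,0],[0.015,0,0,0,0,0],[0,0,0,0,0,0],[0,0,0,0,0,0]]]';python3 -c "
from h import *
p=lamp(0,-137.5); go(*p,48)
s=cap('scene','s20.png',(210,110,350,250),4.2)"
```

```text
time_s: 28.98
eef_pos: [550.7, -10.4, 64.0]
ee_rot: [0.069, 0.704, 0.068, -0.703]
force: [0.2, -0.4, -0.3]
grip_width: 0.567
t 28.98 pos [550.7 -10.4  64. ] F [ 0.2 -0.4 -0.3] w 0.567 j [-0.23  0.53  1.6  -0.    1.01  1.15]
turn [ 0.0001 -0.0011 -0.0005] shift now-axes mm [16.  -0.1  0.7] shift in goal axes mm [16.  -0.1  0.7]
G [[0.0, 0.193, -0.981], [0.0, -0.981, -0.193], [-1.0, -0.0, -0.0]]
```

View pics/s20.png

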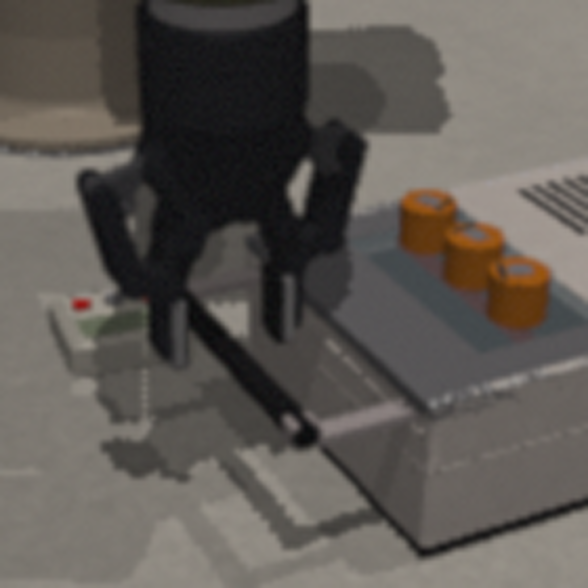

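```bash
python3 -m jog '[[[0.01,0,0.0005,0,0,0],[0.009,0,0,0,0,0],[0,0,0,0,0,0],[0,0,0,0,0,0]]]'; python3 -m jog '[[[0,0,0,0,0,0],[0,0,0,0,0,0],[0,0,0,0,0,0],[0,0,0,0,0,0],[0,0,0,0,0,0],[0,0,0,0,0,0]]]' 255 60; python3 -c "
from h import *
p=lamp(0,-137.5); go(*p,48)
s=cap('scene','s21.png',(210,110,350,250),4.2)"
```

```text
time_s: 29.52
eef_pos: [549.8, -10.4, 44.2]
ee_rot: [0.068, 0.704, 0.068, -0.704]
force: [0.5, 0.6, 0.2]
grip_width: 0.566
time_s: 30.28
eef_pos: [549.8, -10.2, 44.5]
ee_rot: [0.068, 0.704, 0.069, -0.704]
force: [-2.2, 2.5, 4.6]
grip_width: 0.139
t 30.27 pos [549.8 -10.2  44.5] F [-2.2  2.5  4.6] w 0.139 j [-0.23  0.56  1.62  0.    0.97  1.14]
turn [ 0.0002 -0.0003  0.0002] shift now-axes mm [-3.5  0.3 -0.1] shift in goal axes mm [-3.5  0.3 -0.1]
G [[0.0, 0.193, -0.981], [0.0, -0.981, -0.193], [-1.0, -0.0, -0.0]]
```

View pics/s21.png

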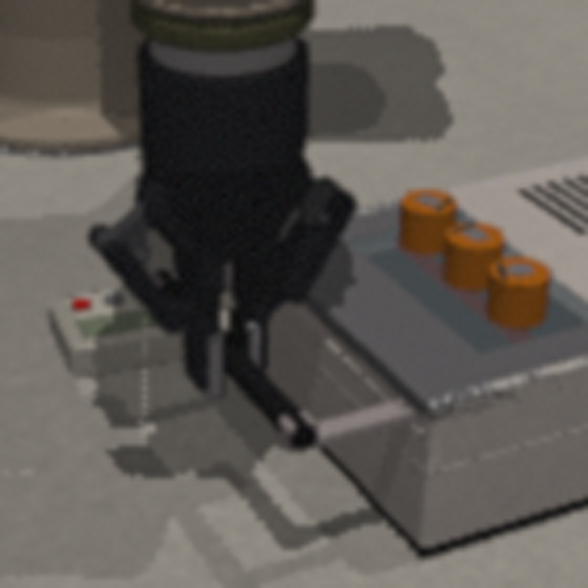

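The bar is gripped at 11.8 mm opening, pads around it at (228,350). I'll find the shut stop first, for a zero.

```bash
python3 -m jog '[[[0,-0.0006,0,0,0,0],[0,0,0,0,0,0],[0,0,0,0,0,0]]]'| grep -E "pos|force"; python3 -m jog '[[[0,-0.0006,0,0,0,0],[0,0,0,0,0,0],[0,0,0,0,0,0]]]'| grep -E "pos|force"
```

```text
eef_pos: [549.7, -9.7, 44.5]
force: [-1.6, 2.4, 5.8]
eef_pos: [549.6, -9.1, 44.5]
force: [-2.0, 2.5, 5.5]
```

```bash
for i in 1 2 3; do python3 -m jog '[[[0,-0.0006,0,0,0,0],[0,0,0,0,0,0],[0,0,0,0,0,0]]]'| grep -E "pos|force";done
```

```text
eef_pos: [549.5, -8.7, 44.5]
force: [-1.4, 0.5, 5.0]
eef_pos: [549.5, -8.7, 44.5]
force: [-1.6, -2.3, 5.6]
eef_pos: [549.5, -8.7, 44.6]
force: [-2.5, -6.5, 5.0]
```

The stop is at TCP (549.5,-8.7), so the mark is 85 mm out from there, at about (565.9,-92.1). Now I'll pull slowly.

```bash
python3 -m jog '[[[0,0.004,0,0,0,0],[0,0.008,0,0,0,0],[0,0.008,0,0,0,0],[0,0.008,0,0,0,0],[0,0.008,0,0,0,0],[0,0.008,0,0,0,0],[0,0.008,0,0,0,0],[0,0.008,0,0,0,0],[0,0.008,0,0,0,0],[0,0.008,0,0,0,0],[0,0.006,0,0,0,0],[0,0,0,0,0,0]]]'; python3 -m jog '[[[0,0,0,0,0,0],[0,0,0,0,0,0]]]'|grep -E "pos|force|grip"; python3 -c "
from h import *
go(565.9,-92.1,44.5)
s=cap('scene','s22.png',(210,110,350,250),4.2);t=cap('top','t22.png',(70,140,270,300),4)"
```

```text
time_s: 33.7
eef_pos: [565.2, -87.3, 44.5]
ee_rot: [0.068, 0.704, 0.069, -0.704]
force: [0.4, 5.3, 7.4]
grip_width: 0.144
eef_pos: [565.2, -87.0, 44.5]
force: [-0.1, 6.1, 5.7]
grip_width: 0.138
t 33.95 pos [565.2 -87.   44.5] F [-0.1  6.1  5.7] w 0.138 j [-0.36  0.6   1.55  0.    1.    1.02]
turn [-0.     -0.0008  0.0013] shift now-axes mm [-0.   5.2  0.3] shift in goal axes mm [0.  5.2 0.3]
G [[0.0, 0.193, -0.981], [0.0, -0.981, -0.193], [-1.0, -0.0, -0.0]]
```

View pics/s22.png

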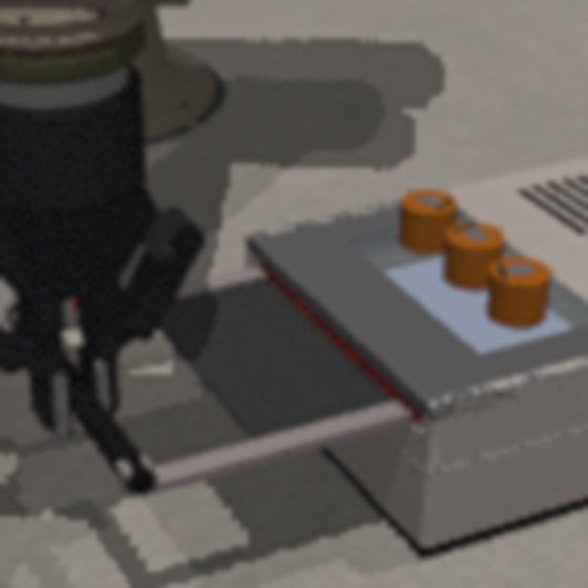

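View pics/t22.png

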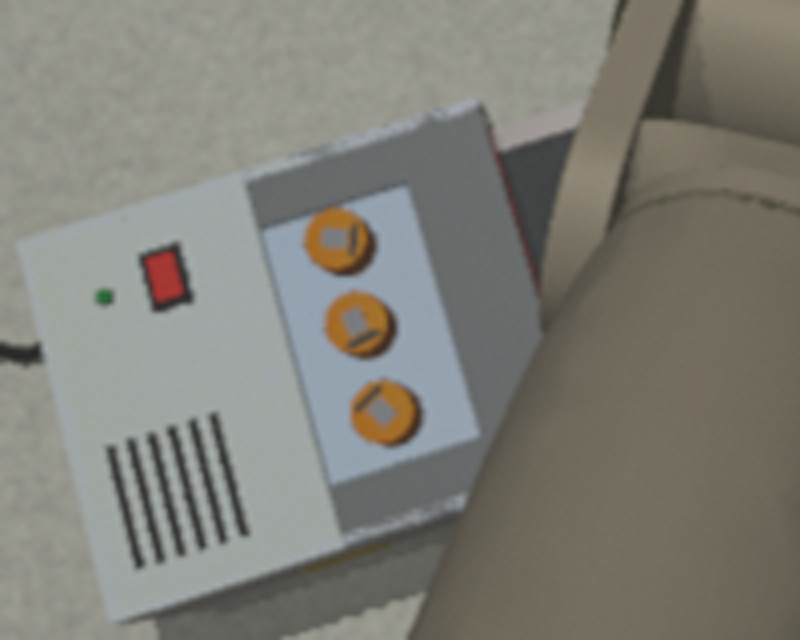

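The three mounts are well inside the window: top view (340,241), (360,324), (385,412), glass from x=265 to 478. The red band is just emerging, so I'll go the remaining 5.2 mm.

```bash
python3 -m jog '[[[0,0.003,0,0,0,0],[0,0.0022,0,0,0,0],[0,0,0,0,0,0],[0,0,0,0,0,0],[0,0,0,0,0,0]]]'; python3 -c "
from h import *
go(565.9,-92.1,44.5)
s=cap('scene','s23.png',(235,155,325,225),6.6);t=cap('top','t23.png',(180,155,230,225),8)
np.savez('r.npz',s=s['image'],t=t['image'])"
```

```text
time_s: 34.67
eef_pos: [566.2, -92.0, 44.5]
ee_rot: [0.068, 0.704, 0.069, -0.704]
force: [-0.9, 6.4, 7.2]
grip_width: 0.14
t 34.67 pos [566.2 -92.   44.5] F [-0.9  6.4  7.2] w 0.14 j [-0.37  0.6   1.54  0.    1.    1.01]
turn [ 0.0001 -0.0008  0.0014] shift now-axes mm [0.  0.  0.3] shift in goal axes mm [0.  0.  0.3]
G [[0.0, 0.193, -0.981], [0.0, -0.981, -0.193], [-1.0, -0.0, -0.0]]
```

View pics/s23.png

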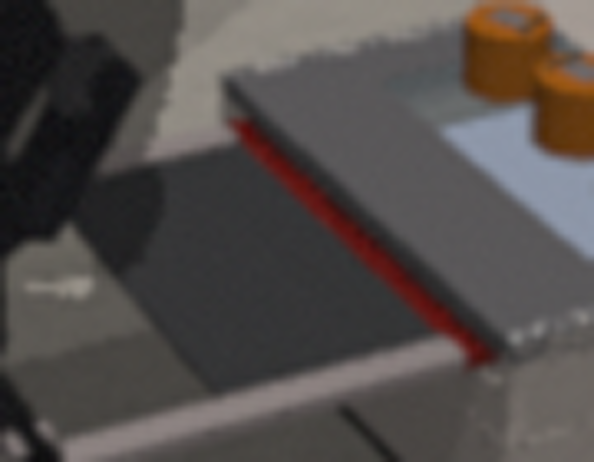

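View pics/t23.png

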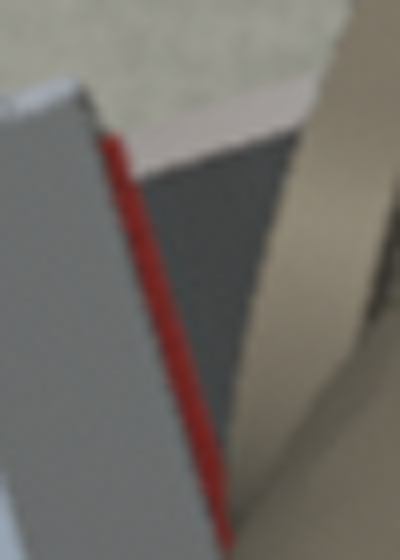

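```bash
python3 -c "
from h import *
s=cap('scene');t=cap('top')
for n,d,box in(('scene',s,(268,170,308,212)),('top',t,(190,168,212,225))):
  h=cv2.cvtColor(d['image'],cv2.COLOR_RGB2HSV); m=((h[...,0]<8)|(h[...,0]>172))&(h[...,1]>110)&(h[...,2]>60)
  M=np.zeros_like(m);M[box[1]:box[3],box[0]:box[2]]=1;m&=M
  v,u=np.nonzero(m)
  for z in(76,82,86):
    P=np.array([ray(d,a,b,z)[:2]-LO for a,b in zip(u,v)]); y=P@LY;x=P@LX
    r=[]
    for k in range(-85,86,10):
      q=y[abs(x-k)<5]
      if len(q)>2:r.append((q.min(),q.max()))
    r=np.array(r); print(n,z,len(u),'outer',np.median(r[:,0]).round(1),'inner',np.median(r[:,1]).round(1))
  # area-based width: area px * mm2 / length
  A=abs(np.linalg.det(np.array([ray(d,u[0]+1,v[0],82)-ray(d,u[0],v[0],82),ray(d,u[0],v[0]+1,82)-ray(d,u[0],v[0],82)])[:,:2]))
  print('width by area',len(u)*A/(np.ptp((np.array([ray(d,a,b,82)[:2]-LO for a,b in zip(u,v)])@LX))))
"
```

```text
scene 76 162 outer -84.8 inner -77.9
scene 82 162 outer -89.7 inner -82.8
scene 86 162 outer -93.1 inner -86.2
width by area 10.386758984561606
top 76 142 outer -87.4 inner -82.2
top 82 142 outer -87.7 inner -82.7
top 86 142 outer -88.0 inner -83.0
width by area 5.381953830406629
```

The band's outer edge measures 5 to 7 mm out from the housing side, where 6 mm is ideal, and TCP travel also gives 85 mm. One last check of the whole scene.

```bash
python3 -c "
from h import *
t=cap('top','t24.png'); s=cap('scene','s24.png')
a=np.hstack([cv2.imread('pics/s24.png')]); 
h=cv2.cvtColor(t['image'],cv2.COLOR_RGB2HSV)
for c,st in blobs((h[...,0]>22)&(h[...,0]<35)&(h[...,1]>180)&(h[...,2]>120),20): print('cap',c)
go(565.9,-92.1,44.5)"
```

```text
cap [278.14912281 103.73684211]
cap [326.12711864 111.48305085]
t 34.98 pos [566.2 -92.   44.5] F [-1.4  6.4  7.7] w 0.142 j [-0.37  0.6   1.54  0.    1.    1.01]
turn [ 0.0001 -0.0009  0.0014] shift now-axes mm [0.  0.  0.3] shift in goal axes mm [0.  0.  0.3]
G [[0.0, 0.193, -0.981], [0.0, -0.981, -0.193], [-1.0, -0.0, -0.0]]
```

View pics/s24.png

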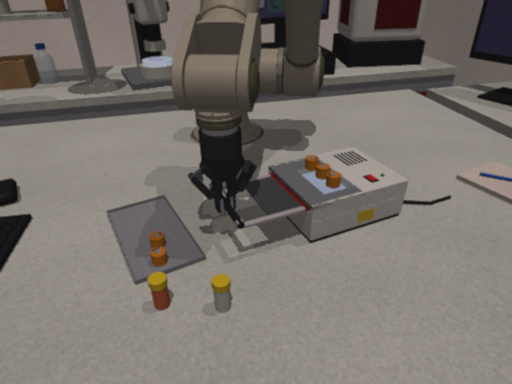

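Three mounts stand on the glass and two are left in the tray at (157,240) and (159,256). The vial caps have moved less than 0.2 px, and the gripper still holds the bar. I'm handing the job in.

```bash
python3 -c "
from rig import workorder
print(workorder.finish_job())"
```

```text
the job is handed in; nothing more can be done
None
```

I stood three mounts (3, 4 and 5) upright on the lamp's glass and left the other two in the tray. Then I pulled the shutter out to its mark and handed the job in at about 35 s, still gripping the bar.

**Last checks**
- **Mounts:** they sit in line on the glass at about x = -43, 0 and +43 mm in the lamp frame, with roughly 7 mm clear to the nearest window edge. Contact force while setting them down stayed at or below about 12 N.
- **Shutter:** the TCP travelled 85 mm from the shut stop I had found by feel. The red band's outer edge measured 5.2 mm out from the housing in the top view and 7.2 mm in the scene view; 6 mm is ideal. The pose was steady under about 6.4 N of spring pull.
- **Vials and timer:** the vial caps moved less than 0.2 px. I could not see the timer in the last picture because the gripper hid it, but nothing came near it.

**What failed or disagreed**
- **First grasp:** it closed on nothing. The fingertips stood about 20 mm higher than the reported TCP height and stated tool geometry imply. I then used camera-checked, relative heights, and every later grasp held.
- **Upward force on closing:** the wrist showed about 6 N upward when the jaws closed on mounts 4 and 5 and on the bar. I never pinned down the cause, and it did no visible harm.

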